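Set the sauce warmer's dial to the red stud and start it

TASK

Get the stall's sauce warmer going: press a fingertip on the flat knurled dial and turn it by friction, towards the red stud, until it clicks into the next detent with its yellow pointer at the red stud. Then, with the dial left there, push the green start button all the way down with a fingertip and let it go. Nothing is to be picked up, and the chopper, mug, ramekin and muddler standing around must stay where they are.

Things in the scene. Friction and masses are not known exactly. Their poses are not given: they have to be found in the camera images.
- warmer: aluminium sauce warmer, fixed to the counter, 260 (x) by 300 (y) by 85 mm high, red strip on its front (-x) side. Origin: centre of its underside; z up. Its flat top deck, 85 mm up, carries the dial at x -30, y -60 mm, the start button at x -75, y 90 mm and a steel lidded pot (124 mm across, 41 mm tall with its knob) at x 58, y 75 mm
- dial (a joint): angle of the dial about the vertical, rad, counter-clockwise from above positive; 0 at the start, detents every 0.524 rad (30 degrees), stops at +-1.571. It takes up to about 0.08 N m to push it over the crest halfway between two detents; past the crest it pulls itself into the next detent and sits within 0.03 rad of it when let go
- dial_centre (a point): centre of the top face of the dial: a round black disc 96 mm across with a knurled rim, lying flat on the deck and standing only 6 mm proud, so that it cannot be taken by its sides; x points along the yellow pointer, z up. The top is flat and grippy (an area 30 to 40 mm from the centre pressed with 6 to 15 N drives it)
- dial_mark (a point): outer end of the yellow pointer line on the dial's top, 46 mm from its centre; it turns with the dial and starts pointing to the warmer's +x, midway between the two studs
- red_stud: round red stud, 18 mm across, 3 mm high, fixed on the deck 60 mm from the dial's centre, exactly one detent (30 degrees) to one side of the starting pointer (either side). Origin: centre of its underside, on the deck
- blue_stud: the same stud in blue, one detent to the other side
- start (a joint): travel of the start button, m: 0 up, 0.006 fully down; springs back, 5 N holds it fully down
- start_top (a point): centre of the top of the round green start button, 32 mm across, in a black housing on the warmer's deck; it is pushed straight down
- chopper: bystander: hand-crank nut chopper, red, with iron crank handle, on a squat glass jar; one piece, 94 mm across, 150 mm tall; origin under its centre
- mug: bystander: speckled blue enamel mug, 80 mm across, 80 mm tall; origin under its centre
- ramekin: bystander: cream ceramic ramekin, 80 mm across, 42 mm tall; origin under its centre
- muddler: bystander: beechwood muddler lying on the counter, 200 mm long along its x, 36 mm thick; origin under its middle

How it is judged:
By the outcome, as a careful person would: the job done as asked, in the order asked, and still so for the second after the job is handed in, with the robot touching nothing.
It also fails if it takes over 45 s, if anything falls off the work surface, if the arm or the gripper's body presses on something with over 40 N, if the wrist force passes 120 N, or if a joint passes its speed limit or range.

ROBOT

A 6-joint arm with a two-finger parallel gripper is mounted at the origin on the work surface. World frame = base frame: x ahead of the robot, y to its left, z up, the work surface at z = 0. Lengths are in mm, angles in rad, forces in N, time in s.
With the tool pointing down it reaches from about 350 to 775 mm from the base axis. Payload 7.3 kg.
Tool frame: the origin (TCP) lies midway between the tips of the shut fingers; the grasp point (between the pads) lies 19 mm behind it (bot.tcp_to_grasp is the distance from the TCP to the grasp point, in mm); z points along the fingers, y is the line along which they close (so a half turn about z gives the same grasp; the last joint's range is limited). The gripper opens to 92 mm and grips with 3 to 60 N. Pads are 19 mm wide; open, the fingers measure 130 mm over their backs; the gripper's body (75 mm by 190 mm) begins 47 mm behind the grasp point.
Start: joints at [-1.391, 0.342, 1.524, -0, 1.275, -0.146], TCP at [168.058, -497.395, 226.741] pointing down, gripper open.
Joint ranges: [-2.53, 2.53], [-0.77, 2.02], [0.04, 2.7], [-1, 4.14], [0.28, 2.66], [-3.11, 3.11]. Speed limits (rad/s): [2.57, 2.57, 3.14, 3.14, 3.14, 3.14].

INTERFACE

Orientations are given as [roll, pitch, yaw] about the fixed x, y, z axes, in that order (R = Rz(yaw) Ry(pitch) Rx(roll)).
In Python, from plant import bot, viewer gives the robot as it stands. The module is installed in compiled form; this text tells all that it offers.
- The arm moves only by the shell command python3 -m handwheel 'ROWS'. ROWS is text: rows parted by semicolons, each of 7 numbers parted by spaces: the shift along the tool's x, y, z scaled (see below), then the turn, a rotation vector about the tool's x, y, z scaled (see below), then the opening, from -1 (shut) to 1 (fully open), so that 0 is half open. In form: tx ty tz rx ry rz gripper; .... A call has 1 to 8 rows; each row is the pose to reach, as a shift and turn from the pose commanded when the call began, along the tool's axes at that moment, turning the shorter way round; what a row does not reach only later rows make up. The controller multiplies each number of a shift by 10 cm and each number of a turn by pi rad. A row lasts 1/12 s, in which the tool goes at most 41.7 mm and 7.16 degrees, less where a joint would pass 70% of its speed; a pose out of reach is approached as far as the arm can. A call with a number of a shift or a turn outside -1 to 1 is refused whole. A call with a gripper value outside its range is refused whole. The fingers move at their own pace and stop on an object; the grip force is fixed at half the most. Time passes only in rows, so rows that repeat a pose let the fingers close. It gives the time, the measured TCP pose, the force, the opening and the grip force at its end, in the units of the state.
- bot.get_obs(): the state, without advancing time (a new reading comes with each control period).
- viewer.capture(name): name is "side" or "top" or "wrist"; returns a dict with "frame" (480x640x3 uint8, red, green, blue), "fov_y" (degrees; the focal length in pixels is half the picture's height over the tangent of half this angle, whatever the lens; pixels are square), "cx", "cy" (the principal point, pixels), "T" (4x4, takes a point from camera to world coordinates). Camera axes: x right, y down, z forward; pixel columns grow to the right and rows downward; lengths in mm; the calibration is good to about 2 mm. A picture is of the moment at which its call begins. There is no depth.
- bot.close_job(): hands the job in; it is judged then, once.
Trained networks look in a picture, given as the dict that the camera call returned (one of the last four; its "shot" number tells which), for a name from the list of things; names that differ only in an ending like _2 or _b are one class to them, and where a whole thing is asked for, a point or a joint stands for the part that bears it (a point fixed in the world has none). Each returns a list of dicts, best first, with "score" (0 to 1); they miss things now and then, are a little off and sometimes report something else, mostly with a low value. They report only what shows in the picture. A call takes as long as a camera call.
- viewer.recognise(target, picture): "centre" ([column, row] in pixels, amid what is visible of it).
- viewer.cut_out(target, picture): "pixels" (480x640 bool, what is visible of it) and "centre" ([column, row] in pixels, amid what is visible of it).
The state is a dict: "time": time; "joint_positions": joint angles; "dq": joint speeds; "tau": joint torques, N m; "tool_pos": TCP position; "tcp_rot": TCP orientation; "contact_force": force on the tool from outside, world axes, zero at the start; "moment": the same for the moment, N m; "grip_width": finger opening in mm; "finger_force": force on a finger pad.
Only numpy, scipy, OpenCV 4.12 (cv2) and the standard library are available. Lean on these libraries where they do the work, as an engineer would, in place of code of your own. Each camera call takes 0.05 s, during which the arm holds its last target. There are 200 camera calls.

## Working session

There is one attempt and no reset: what is moved stays moved. The work goes in short steps, Python scripts to look and compute and a shell command to move; the robot and the scene stay as the last step left them, time stands still between calls to the robot, and variables do not carry over. Pictures are saved under pics/ and viewed, at most 10 in all, crops included, and the job is handed in when it is done.

```bash
mkdir -p pics
cat > h.py <<'E'
import numpy as np, cv2
from plant import bot, viewer
from scipy.spatial.transform import Rotation as R
def ray(p,uv):
    f=240/np.tan(np.radians(p["fov_y"])/2); T=np.array(p["T"])
    d=T[:3,:3]@np.array([(uv[0]-p["cx"])/f,(uv[1]-p["cy"])/f,1]); return T[:3,3],d
def at(p,uv,z):
    o,d=ray(p,uv); return o+d*(z-o[2])/d[2]
def proj(p,X):
    f=240/np.tan(np.radians(p["fov_y"])/2); T=np.array(p["T"])
    c=T[:3,:3].T@(np.array(X)-T[:3,3]); return np.array([p["cx"]+f*c[0]/c[2],p["cy"]+f*c[1]/c[2]])
def save(p,n): cv2.imwrite("pics/"+n+".png",p["frame"][:,:,::-1])
E
python3 - <<'E'
from h import *
Z=dict(dial_centre=91,dial_mark=91,red_stud=88,blue_stud=88,start_top=100,warmer=85,chopper=75,mug=40,ramekin=20,muddler=18)
print(bot.get_obs())
for n in("top","side"):
    p=viewer.capture(n);save(p,n+"0");print(n,np.round(p["T"],2).tolist(),p["fov_y"])
    for t in Z:
        r=viewer.recognise(t,p)[:2]
        for q in r: print(t,round(q["score"],2),np.round(q["centre"],1),np.round(at(p,q["centre"],Z[t]),1))
E
```

```text
{'time': 0.0, 'joint_positions': array([-1.39097171e+00,  3.42704956e-01,  1.52503761e+00, -2.99620026e-05,
        1.27537638e+00, -1.45999102e-01]), 'dq': array([-0.00022366,  0.00024583,  0.00023194,  0.00067615, -0.00268583,
       -0.00022911]), 'tau': array([-2.66489078e-03, -4.31247640e+01, -2.44207907e+01,  7.16361590e-02,
        5.58827980e-02, -1.12232040e-04]), 'tool_pos': array([ 167.98526474, -496.964743  ,  226.04699135]), 'tcp_rot': array([-3.14007843e+00, -1.93701068e-04,  3.25832316e-01]), 'contact_force': array([ 0.05679695, -0.66253978, -0.25562848]), 'moment': array([ 0.02301759, -0.04227059,  0.01787983]), 'finger_force': 0.0, 'grip_width': 92.22234595525984}
top [[0.13, -0.97, 0.21, 341.44], [-0.99, -0.13, 0.02, -25.94], [0.0, -0.21, -0.98, 1065.78], [0.0, 0.0, 0.0, 1.0]] 54.82734500536432
dial_centre 0.95 [313.1 222.5] [592.7  13.5  91. ]
dial_centre 0.73 [300.6 197.1] [646.4  48.4  91. ]
dial_mark 0.63 [311.6 220.8] [596.1  17.3  91. ]
red_stud 0.42 [328.3 202.7] [642.5 -13.6  88. ]
start_top 0.75 [235.7 219.4] [575.5 179.6 100. ]
warmer 0.71 [286.3 209.4] [6
[... 252 characters left out ...]
side [[-0.92, -0.27, 0.28, 158.54], [-0.39, 0.62, -0.68, 841.8], [0.01, -0.74, -0.68, 950.0], [0.0, 0.0, 0.0, 1.0]] 42.93188479077675
dial_centre 0.78 [282.7 245.9] [584.7  27.1  91. ]
dial_mark 0.88 [283.  242.7] [588.4  18.1  91. ]
blue_stud 0.45 [257.6 241.5] [639.8  33.3  88. ]
start_top 0.54 [254.6 293. ] [572.  173.5 100. ]
warmer 0.75 [252.7 275. ] [605.1 120.7  85. ]
warmer 0.33 [259.1 293.9] [570.4 160.3  85. ]
chopper 0.67 [402.2 159.6] [ 458.4 -389.6   75. ]
mug 0.62 [242.5 421.8] [484.4 390.9  40. ]
mug 0.54 [283.5 246.2] [608.  -21.1  40. ]
ramekin 0.93 [308.3 347. ] [453.6 192.2  20. ]
ramekin 0.37 [257.4 294.5] [603.8 112.   20. ]
muddler 0.93 [363.4 275.8] [423.7 -27.6  18. ]
```

Run:
```python
import cv2
a=cv2.imread("pics/top0.png")[130:330,180:400];b=cv2.imread("pics/side0.png")[180:380,190:410]
cv2.imwrite("pics/c.png",cv2.resize(cv2.hconcat([a,b]),(800,364),interpolation=cv2.INTER_CUBIC))
```

```text
(no output)
```

View pics/c.png

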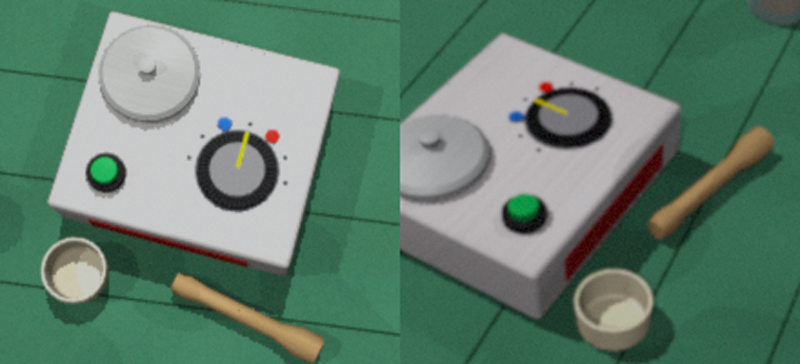

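View pics/top0.png

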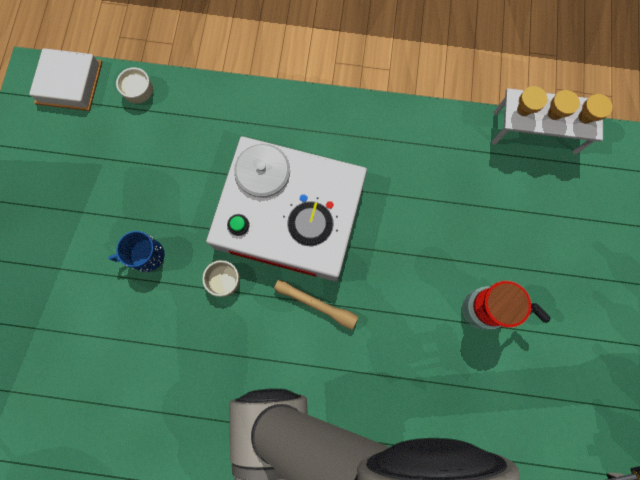

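The top view shows the dial at about (310,223), the red stud at (330,205) to the right of the pointer, which is clockwise from above, and the blue stud at (303,198). The green button is at (237,224). Next I fit the warmer pose to these from both cameras.

```bash
cat > fit.py <<'E'
from h import *
from scipy.optimize import least_squares
a=np.radians(30)
M=dict(red=(-30+60*np.cos(a),-60-60*np.sin(a),88),blue=(-30+60*np.cos(a),-60+60*np.sin(a),88),green=(-75,90,100),yellow=(-30+33,-60,91))
def blobs(p,box):
    h=cv2.cvtColor(p["frame"],cv2.COLOR_RGB2HSV);H,S,V=[h[...,i].astype(int) for i in range(3)]
    m=dict(red=((H<8)|(H>172))&(S>140)&(V>110),blue=(H>100)&(H<125)&(S>120)&(V>90),green=(H>55)&(H<75)&(S>190)&(V>90),yellow=(H>24)&(H<34)&(S>150)&(V>120))
    o={}
    for k,v in m.items():
        w=np.zeros(v.shape,np.uint8);x0,y0,x1,y1=box;w[y0:y1,x0:x1]=v[y0:y1,x0:x1]
        n,_,st,c=cv2.connectedComponentsWithStats(w)
        o[k]=[(int(st[i,4]),c[i].round(1)) for i in np.argsort(-st[1:,4])[:3]+1] if n>1 else []
    return o
E
python3 - <<'E'
from fit import *
P={n:viewer.capture(n) for n in("top","side")}
B=dict(top=(205,135,370,245),side=(190,180,345,315))
obs=[]
for n,p in P.items():
    b=blobs(p,B[n]);print(n,b)
    for k in M:
        if b[k]: obs.append((p,k,b[k][0][1]))
def W(q,X): c,s=np.cos(q[2]),np.sin(q[2]);return np.array([q[0]+c*X[0]-s*X[1],q[1]+s*X[0]+c*X[1],X[2]])
r=least_squares(lambda q:np.concatenate([proj(p,W(q,M[k]))-c for p,k,c in obs]),[615,80,-.1],loss="soft_l1",x_scale=[10,10,.1])
print(r.x);[print(k,c,np.round(proj(p,W(r.x,M[k]))-c,1)) for p,k,c in obs]
for n,X in dict(dial=(-30,-60,91),start=(-75,90,100),red=M["red"]).items(): print(n,W(r.x,X).round(1))
E
```

```text
top {'red': [(35, array([329.2, 204.6]))], 'blue': [(41, array([303. , 197.8]))], 'green': [(140, array([236.5, 223.7])), (3, array([239.7, 217.3]))], 'yellow': [(39, array([313.1, 211.1]))]}
side {'red': [(25, array([270. , 227.7]))], 'blue': [(28, array([253.8, 243.8]))], 'green': [(151, array([257.3, 293.1]))], 'yellow': [(31, array([271.2, 237.5]))]}
[ 6.26904468e+02  7.55621260e+01 -1.45382491e-01]
red [329.2 204.6] [0.1 1.3]
blue [303.  197.8] [0.1 0.9]
green [236.5 223.7] [0.3 0.3]
yellow [313.1 211.1] [ 0.7 -1.2]
red [270.  227.7] [ 0.2 -0.2]
blue [253.8 243.8] [-0.2 -0.1]
green [257.3 293.1] [-0.2  1.6]
yellow [271.2 237.5] [-1.9  0.2]
dial [588.5  20.5  91. ]
start [565.7 175.5 100. ]
red [635.6 -16.7  88. ]
```

Red stud is clockwise. I'll press the near side of the dial about 33 mm from its centre. First the transit, with the fingers shut.

```bash
for i in 1; do
python3 -m handwheel '1 -0.7 0 0 0 0 -1;1 -0.7 0 0 0 0 -1;1 -0.7 0 0 0 0 -1;1 -0.7 0 0 0 0 -1'
python3 -m handwheel '1 -0.7 0 0 0 0 -1;1 -0.7 0 0 0 0 -1;1 -0.7 0 0 0 0 -1;1 -0.7 0 0 0 0 -1'
python3 -m handwheel '1 -0.7 0 0 0 0 -1;1 -0.7 0 0 0 0 -1;1 -0.7 0 0 0 0 -1;1 -0.7 0 0 0 0 -1'
done
```

```text
time: 1.53
tool_pos: [243.1, -394.0, 226.8]
tcp_rot: [-3.139, -0.002, 0.33]
contact_force: [1.0, 0.5, 0.2]
grip_width: 69.5
finger_force: 0.0
time: 1.87
tool_pos: [315.4, -296.0, 226.9]
tcp_rot: [-3.14, -0.002, 0.331]
contact_force: [-0.4, 0.0, 0.8]
grip_width: 43.1
finger_force: 0.0
time: 2.2
tool_pos: [387.8, -198.0, 226.9]
tcp_rot: [-3.141, -0.002, 0.331]
contact_force: [-0.5, 0.4, 0.1]
grip_width: 16.2
finger_force: 0.0
```

```bash
python3 -m handwheel '1 -0.7 0 0 0 0 -1;1 -0.7 0 0 0 0 -1;1 -0.7 0 0 0 0 -1;1 -0.7 0 0 0 0 -1'
python3 -m handwheel '1 -0.55 0.3 0 0 0 -1;1 -0.55 0.3 0 0 0 -1;1 -0.55 0.3 0 0 0 -1;1 -0.55 0.3 0 0 0 -1;1 -0.55 0.3 0 0 0 -1;1 -0.55 0.3 0 0 0 -1;1 -0.55 0.3 0 0 0 -1'
python3 - <<'E'
from fit import *
o=bot.get_obs();t=R.from_euler("xyz",o["tcp_rot"])
print(o["tool_pos"],o["grip_width"],"tool delta to start contact",t.inv().apply(np.array([557.2,9.9,91])-o["tool_pos"]))
p=viewer.capture("wrist");save(p,"w1")
for X in((588.5,20.5,91),(635.6,-16.7,88),tuple(o["tool_pos"])): print(proj(p,X))
for t,z in(("dial_centre",91),("dial_mark",91),("red_stud",88),("start_top",100)):
    for q in viewer.recognise(t,p)[:1]: print(t,q["score"],q["centre"],at(p,q["centre"],z))
E
```

```text
time: 2.53
tool_pos: [460.3, -100.0, 226.8]
tcp_rot: [-3.141, -0.002, 0.331]
contact_force: [-1.2, -0.2, -1.0]
grip_width: 0.3
finger_force: 0.0
time: 3.12
tool_pos: [534.1, -21.2, 197.1]
tcp_rot: [3.141, -0.0, 0.325]
contact_force: [0.7, 0.2, -0.2]
grip_width: 0.2
finger_force: 0.0
[534.13734172 -21.24572543 197.09003345] 0.1695837036163018 tool delta to start contact [ 31.78303994 -22.22903859 106.07896037]
[289.02263726 158.82472768]
[357.7327678  112.02698199]
[319.00111874 303.61885469]
dial_centre 0.65 [290.2, 150.2] [594.69385057  21.50328834  91.        ]
dial_mark 0.87 [289.5, 151.7] [593.50619813  21.67642874  91.        ]
red_stud 0.85 [357.5, 105.4] [639.73173786 -14.97549759  88.        ]
start_top 0.89 [65.0, 112.5] [569.60573295 175.77742216 100.        ]
```

View pics/w1.png

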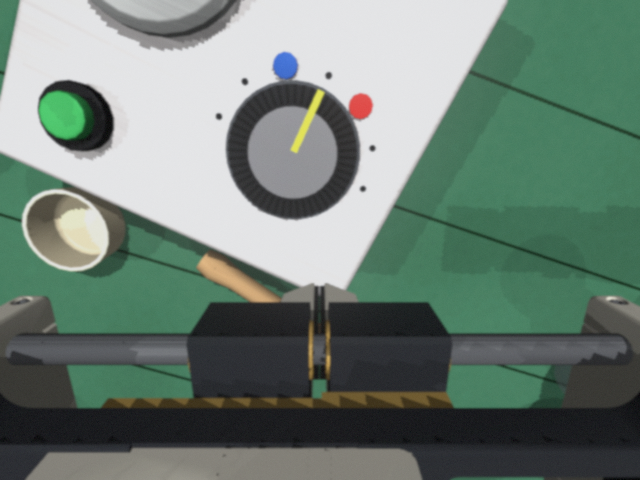

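The wrist view shows the dial at (293,150), the red stud at (361,106) and the button at (66,115). That puts the dial about 5 mm further in x than the fit, near (593,21). I'll go to the near side, descend, then press gently.

```bash
python3 -m handwheel '0.36 -0.21 0.9 0 0 0 -1;0.36 -0.21 0.9 0 0 0 -1;0.36 -0.21 0.9 0 0 0 -1;0.36 -0.21 0.9 0 0 0 -1;0.36 -0.21 0.9 0 0 0 -1'
python3 -m handwheel '0 0 0.06 0 0 0 -1;0 0 0.06 0 0 0 -1;0 0 0.1 0 0 0 -1;0 0 0.12 0 0 0 -1;0 0 0.14 0 0 0 -1;0 0 0.16 0 0 0 -1;0 0 0.16 0 0 0 -1'
```

```text
time: 3.78
tool_pos: [561.6, 11.3, 106.5]
tcp_rot: [-3.141, 0.001, 0.326]
contact_force: [0.2, -0.7, 0.4]
grip_width: 0.7
finger_force: 0.0
time: 4.37
tool_pos: [562.0, 11.2, 91.2]
tcp_rot: [3.141, -0.0, 0.326]
contact_force: [-0.5, -1.3, 3.4]
grip_width: 0.5
finger_force: 1.8
```

Contact at z≈91, as expected. Press further in small steps.

```bash
python3 -m handwheel '0 0 0.01 0 0 0 -1;0 0 0.01 0 0 0 -1;0 0 0.01 0 0 0 -1'
python3 -m handwheel '0 0 0.01 0 0 0 -1;0 0 0.01 0 0 0 -1;0 0 0.01 0 0 0 -1'
```

```text
time: 4.62
tool_pos: [562.1, 11.2, 91.2]
tcp_rot: [3.141, -0.001, 0.326]
contact_force: [-3.3, -0.2, 11.2]
grip_width: 0.6
finger_force: 5.5
time: 4.87
tool_pos: [562.2, 11.1, 91.1]
tcp_rot: [3.14, -0.001, 0.326]
contact_force: [-6.5, -1.5, 17.0]
grip_width: 0.6
finger_force: 8.9
```

```bash
python3 -m handwheel '0.001 -0.029 -0.005 0 0 0.028 -1;0.005 -0.057 -0.005 0 0 0.056 -1;0.011 -0.085 -0.005 0 0 0.083 -1;0.02 -0.113 -0.005 0 0 0.111 -1;0.031 -0.139 -0.005 0 0 0.139 -1;0.044 -0.165 -0.005 0 0 0.167 -1;0.048 -0.171 -0.005 0 0 0.172 -1;0.048 -0.171 -0.005 0 0 0.172 -1'
python3 - <<'E'
from fit import *
p=viewer.capture("wrist");save(p,"w2")
E
```

```text
time: 5.53
tool_pos: [562.5, 28.8, 91.2]
tcp_rot: [3.141, -0.005, -0.215]
contact_force: [-1.3, -1.6, 11.6]
grip_width: 0.4
finger_force: 5.6
```

View pics/w2.png

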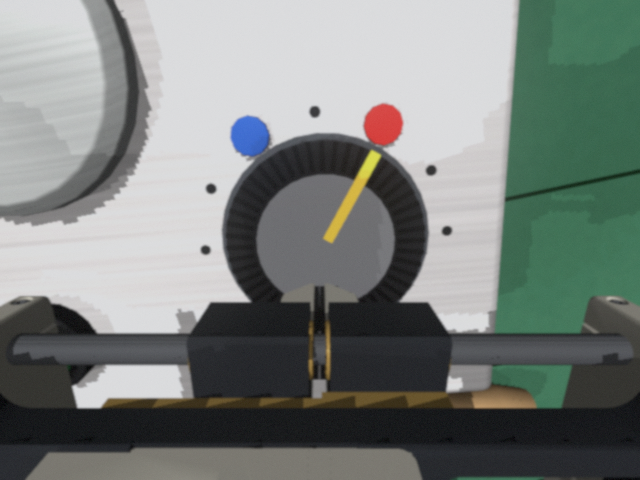

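The pointer at (375,155) now points at the red stud at (383,124). I'll lift straight up and look again.

```bash
python3 -m handwheel '0 0 -0.1 0 0 0 -1;0 0 -0.9 0 0 0 -1;0 0 -0.9 0 0 0 -1;0 0 -0.9 0 0 0 -1;0 0 -0.9 0 0 0 -1'
python3 -m handwheel '0 -1 0 0 0 0 -1;0 -1 0 0 0 0 -1;0 -1 0 0 0 0 -1;0 -1 0 0 0 0 -1;0 -1 0 0 0 0 -1;0 -1 0 0 0 0 -1'
python3 - <<'E'
from fit import *
o=bot.get_obs();t=R.from_euler("xyz",o["tcp_rot"])
p=viewer.capture("wrist");save(p,"w3")
for n,z in(("start_top",95),("dial_centre",91),("dial_mark",91),("red_stud",88)):
    for q in viewer.cut_out(n,p)[:1]: X=at(p,q["centre"],z);print(n,q["score"],np.round(q["centre"],1),X.round(1),t.inv().apply(X-o["tool_pos"]).round(1))
E
```

```text
time: 6.0
tool_pos: [562.3, 29.1, 182.0]
tcp_rot: [-3.141, -0.006, -0.214]
contact_force: [-0.6, -1.1, -0.9]
grip_width: 0.5
finger_force: 0.0
time: 6.5
tool_pos: [581.6, 126.1, 178.2]
tcp_rot: [3.14, 0.002, -0.215]
contact_force: [0.9, -0.3, -0.4]
grip_width: 0.2
finger_force: 0.0
start_top 0.84 [259.2 280. ] [568.8 175.2  95. ] [-22.9 -45.3  83.2]
dial_centre 0.88 [459.2 201.2] [595.7  20.6  91. ] [ 36.4 100.   87.2]
dial_mark 0.64 [258.  281.3] [566.4 177.5  91. ] [-25.7 -47.1  87.2]
red_stud 0.59 [503.  125.5] [640.6 -14.5  88. ] [ 87.8 124.7  90.2]
```

View pics/w3.png

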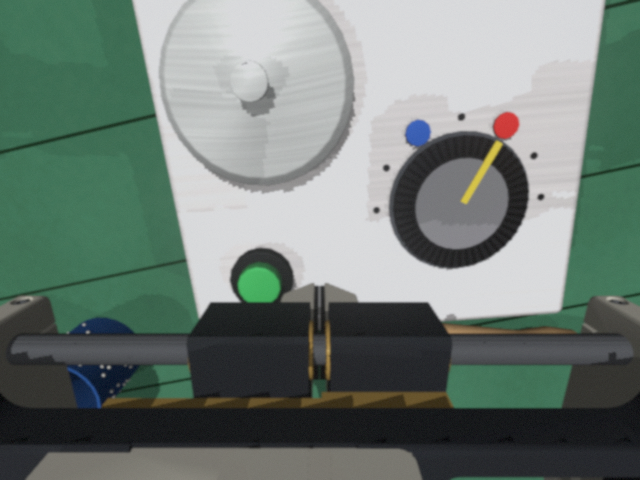

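The dial has stayed at the red stud, pointer tip (499,143) towards the stud at (506,126). The button is at (259,285). Going above it and then down slowly.

```bash
python3 -m handwheel '-0.25 -0.45 0 0 0 0 -1;-0.25 -0.45 0 0 0 0 -1;-0.25 -0.45 0.6 0 0 0 -1;-0.25 -0.45 0.6 0 0 0 -1;-0.25 -0.45 0.6 0 0 0 -1;-0.25 -0.45 0.6 0 0 0 -1'
python3 -m handwheel '0 0 0.04 0 0 0 -1;0 0 0.06 0 0 0 -1;0 0 0.08 0 0 0 -1;0 0 0.1 0 0 0 -1;0 0 0.12 0 0 0 -1;0 0 0.12 0 0 0 -1'
python3 -m handwheel '0 0 0.02 0 0 0 -1;0 0 0.04 0 0 0 -1;0 0 0.04 0 0 0 -1'
```

```text
time: 7.25
tool_pos: [567.1, 175.9, 118.8]
tcp_rot: [3.141, 0.002, -0.215]
contact_force: [0.7, -0.5, 1.0]
grip_width: 0.3
finger_force: 0.0
time: 7.75
tool_pos: [567.6, 176.1, 107.2]
tcp_rot: [-3.142, -0.0, -0.215]
contact_force: [0.2, -0.0, 0.5]
grip_width: -0.1
finger_force: 0.7
time: 8.0
tool_pos: [567.7, 176.1, 103.3]
tcp_rot: [-3.142, -0.001, -0.215]
contact_force: [0.2, -0.8, 4.5]
grip_width: 0.3
finger_force: 1.8
```

```bash
python3 -m handwheel '0 0 0.02 0 0 0 -1;0 0 0.02 0 0 0 -1'
python3 -m handwheel '0 0 0.02 0 0 0 -1;0 0 0.02 0 0 0 -1'
python3 -m handwheel '0 0 0.01 0 0 0 -1;0 0 0.01 0 0 0 -1'
```

```text
time: 8.17
tool_pos: [567.7, 176.2, 101.4]
tcp_rot: [-3.141, -0.001, -0.215]
contact_force: [-0.1, -0.8, 4.5]
grip_width: 0.7
finger_force: 2.4
time: 8.33
tool_pos: [567.8, 176.2, 101.1]
tcp_rot: [-3.141, -0.002, -0.214]
contact_force: [-3.8, -0.8, 13.8]
grip_width: 0.5
finger_force: 7.0
time: 8.5
tool_pos: [567.8, 176.2, 101.0]
tcp_rot: [-3.141, -0.002, -0.214]
contact_force: [-6.1, -3.4, 19.3]
grip_width: 0.5
finger_force: 10.1
```

It met the button at z≈107 and hit a hard stop at 101, which is the full 6 mm. Release and check.

```bash
python3 -m handwheel '0 0 0 0 0 0 -1;0 0 -0.2 0 0 0 -1;0 0 -0.9 0 0 0 -1;0 0 -0.9 0 0 0 -1;0 0 -0.9 0 0 0 -1;0 0 -0.9 0 0 0 -1'
python3 -m handwheel '-0.8 0 0 0 0 0 -1;-0.8 0 0 0 0 0 -1;-0.8 0 0 0 0 0 -1;-0.8 0 0 0 0 0 -1'
python3 - <<'E'
from fit import *
a=viewer.capture("wrist");b=viewer.capture("top")
cv2.imwrite("pics/e.png",cv2.resize(cv2.hconcat([a["frame"],b["frame"]])[:,:,::-1],(800,300),interpolation=cv2.INTER_AREA))
E
```

```text
time: 9.0
tool_pos: [568.1, 176.4, 189.6]
tcp_rot: [-3.14, -0.003, -0.214]
contact_force: [0.3, 0.5, -1.2]
grip_width: 0.5
finger_force: 0.0
time: 9.33
tool_pos: [486.8, 193.4, 186.6]
tcp_rot: [3.14, 0.004, -0.213]
contact_force: [0.7, -0.3, -0.7]
grip_width: 0.3
finger_force: 0.0
```

View pics/e.png

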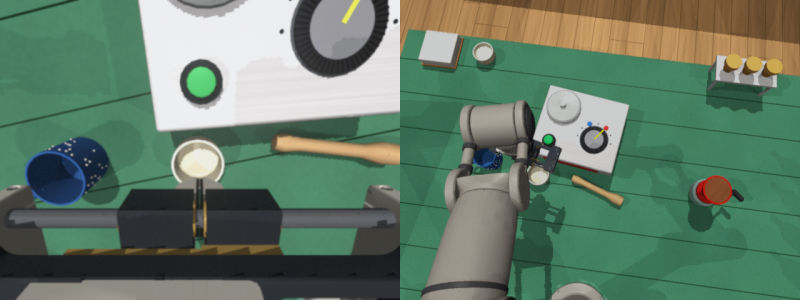

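The button at (201,82) in the wrist half is back up. In the top half the pointer is at the red stud (606,128), the bystanders are where they were, and the arm is clear of everything.

```bash
python3 -c "
from plant import bot
print(bot.close_job())"
```

```text
the job is handed in; nothing more can be done
None
```

The dial is turned one detent clockwise with its pointer at the red stud, the start button was pushed its full 6 mm and released, the bystanders were not moved, and the job is handed in at about 9.5 s.

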